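Bring a drilled asphalt core home against the end stop of the measuring trough

ROBOT

A 6-joint arm with a two-finger parallel gripper is mounted at the origin on the work surface. World frame = base frame: x ahead of the robot, y to its left, z up, the work surface at z = 0. Lengths are in mm, angles in rad, forces in N, time in s.
With the tool pointing down it reaches from about 300 to 775 mm from the base axis. Payload 14.6 kg.
Tool frame: the origin (TCP) lies at the very end of the fingers, on their centre line; the grasp point (between the pads) lies 19 mm behind it (ctrl.pinch_z is the distance from the TCP to the grasp point, in mm); z points along the fingers, y is the line along which they close (so a half turn about z gives the same grasp; the last joint's range is limited). The gripper opens to 94 mm and grips with 3 to 60 N. Pads are 16 mm wide; open, the fingers measure 119 mm over their backs; the gripper's body (75 mm by 177 mm) begins 78 mm behind the grasp point.
Start: joints at [1.175, 0.3, 1.521, -0, 1.321, -0.067], TCP at [177.596, 520.527, 205.446] pointing down, gripper open.
Joint ranges: [-3.03, 3.03], [-0.79, 2.21], [0.23, 2.52], [-1.04, 4.18], [0, 3.07], [-2.55, 2.55]. Speed limits (rad/s): [2.22, 2.22, 2.57, 3.14, 3.14, 3.14].

INTERFACE

Orientations are given as a unit quaternion [w, x, y, z].
In Python, from bench import ctrl gives the robot as it stands.
- The arm moves only by the tool apply_moves, never from a script. Its argument "steps" is a list of rows, each a list of 5 numbers: the shift along the tool's x, y, z in cm, then the turn about the tool's z in degrees, then the opening, from 0 (shut) to 1 (fully open). A call has 1 to 20 rows; each row is the pose to reach, as a shift and turn from the pose commanded when the call began, along the tool's axes at that moment; what a row does not reach only later rows make up. A row lasts 1/12 s, in which the tool goes at most 41.7 mm and 7.16 degrees, less where a joint would pass 70% of its speed; a pose out of reach is approached as far as the arm can. A call with a gripper value outside its range is refused whole. The fingers move at their own pace and stop on an object; "grip_force" is the grip in N (left out, the last holds). Time passes only in rows, so rows that repeat a pose let the fingers close. It gives the time, the measured TCP pose, the force, the opening and the grip force at its end, in the units of the state.
- ctrl.read_state(): the state, without advancing time (a new reading comes with each control period).
- ctrl.grab_frame(name): name is "scene" or "top"; returns a dict with "pixels" (400x640x3 uint8, red, green, blue), "mtx" (3x3 intrinsics, pixels), "extrinsics" (4x4, takes a point from camera to world coordinates). Camera axes: x right, y up, looking along -z (the intrinsics and any distortion apply to the point x, -y, -z); pixel columns grow to the right and rows downward; lengths in mm; the calibration is good to about 2 mm. A picture is of the moment at which its call begins. There is no depth.
- ctrl.close_job(): hands the job in; it is judged then, once.
The state is a dict: "t": time; "joint_pos": joint angles; "joint_velocities": joint speeds; "joint_efforts": joint torques, N m; "position": TCP position; "orientation": TCP orientation; "force": force on the tool from outside, world axes, zero at the start; "torque": the same for the moment, N m; "grip_width": finger opening in mm; "gripper_force": force on a finger pad.
Only numpy, scipy, OpenCV 4.12 (cv2) and the standard library are available. Lean on these libraries where they do the work, as an engineer would, in place of code of your own. Each camera call takes 0.05 s, during which the arm holds its last target. There are 200 camera calls.

TASK

Take the asphalt core with the orange ring from the tray, set it down (do not drop it) in the V-groove of the core measuring trough about 5 cm short of the end stop, and let go of it. Then push it gently along the groove until its end rests squarely against the stop, so that its length can be read off the rule, and leave it lying there. Leave the other cores, the tools and the other specimens where they are.

Things in the scene. Friction and masses are not known exactly. Their poses are not given: they have to be found in the camera images.
- core_orange_mid (a point): Centre of the core to be measured: dark grey, stone-speckled asphalt cylinder, 50 mm diameter, 120 mm long, 0.45 to 0.7 kg, flat ends, with a 16 mm wide orange ring around it nearer one end. The point's x is its axis. It starts lying in one of the tray's three cradles, its centre 29 mm above the bench. Either end may go to the stop.
- core_blue_mid (a point): Centre of a like core with a blue ring, lying in another cradle of the tray; x is its axis. Not to be moved.
- core_white_mid (a point): Centre of a like core with a white ring, lying in the third cradle of the tray; x is its axis. Not to be moved.
- tray: Sheet steel tray, fixed, 170 mm (x) by 304 mm (y), rim 16 mm high; origin at the middle of its underside, on the bench. Three cradles run along its x axis at y = -85, 0 and +85 mm: pairs of 8 mm rods (tops 12 mm above the bench) under a core's flanks, no further out than its sides, that keep it from rolling. Free gap beside a core: 35 mm or more.
- trough: Core measuring trough, fixed: grey base plate 320 mm (x) by 100 mm (y), top 18 mm above the bench, carrying an open aluminium V-groove along its x axis, and at its +x end the upright steel end stop (70 mm wide, top 93 mm above the bench). Origin at the middle of the base's underside, on the bench. Steel rule and small brass cursor (35 mm high) on its -y edge.
- stop_face (a point): Middle of the stop's round steel face (32 mm diameter) that the core's end must touch: x = +120 mm, y = 0, 65.4 mm above the bench in the trough's frame, with the trough's axes (x points along the groove into the stop). The core's centre is 60 mm from it when the core is home.
- caliper: Steel caliper with black slide, 230 by 52 mm, 13 mm high, lying beside the trough on its -y side, along it; origin at the middle of its beam, on the bench. Not to be moved.
- dust_brush: Wooden hand brush, 180 by 45 mm, 33 mm high, lying beside the tray on its +x side; origin near its middle, on the bench. Not to be moved.
- marshall0: Asphalt specimen, upright disc 102 mm diameter, 64 mm high, 1.2 kg, standing behind the work; origin at the middle of its underside. Not to be moved.
- marshall1: Another such specimen. Not to be moved.
- crayon: Orange marking crayon, 115 by 13 by 13 mm, lying between the robot and the work at its right; origin at the middle of its underside. Not to be moved.
- groove_mid (a point): Point on the bottom line of the V-groove, 30 mm above the bench, over the trough's origin; trough's axes. The 90 degree V is 260 mm long (x -135 to +125 mm). Its upper edges are 51 mm above the bench, 24 mm either side of the middle. A core lying in it has its centre 65.4 mm above the bench, 14 mm above those edges. Sliding it takes a push of 2 to 6 N.
Not all that is in view belongs to the job. What is shaped like the part that bears core_orange_mid but green or pink is not meant.

How it is judged (in metres and radians):
On the way:
1. the orange-ringed core lies in the groove, let go and at rest, its end 25 mm or more short of the stop (x of core_orange_mid in the frame of stop_face between -0.205 and -0.085 m and y of core_orange_mid in the frame of stop_face between -0.004 and 0.004 m and z of core_orange_mid in the frame of stop_face between -0.004 and 0.004 m and angle between the x axis of core_orange_mid and the x axis of stop_face, either way round below 0.06 rad and contact force between core_orange and the arm below 0.2 N and contact force between core_orange and the fingers below 0.2 N and linear speed of core_orange below 0.02 m/s), for 0.2 s.
At the end, for the whole second after the job is handed in: The orange-ringed core lies at rest in the groove (axis within 3 mm and 0.05 rad of the groove's seat) with its end within 2 mm of the stop face, let go; the two other cores are within 15 mm, and caliper, brush, the two disc specimens and crayon within 20 mm, of where they started (x of core_orange_mid in the frame of stop_face between -0.062 and -0.057 m and y of core_orange_mid in the frame of stop_face between -0.003 and 0.003 m and z of core_orange_mid in the frame of stop_face between -0.003 and 0.003 m and angle between the x axis of core_orange_mid and the x axis of stop_face, either way round below 0.05 rad and linear speed of core_orange below 0.01 m/s and distance of each of core_blue_mid, core_white_mid from where it was at the start of the episode below 0.015 m and distance of each of caliper, dust_brush, marshall0, marshall1, crayon from where it was at the start of the episode below 0.02 m); the robot touches nothing.
It fails at once if the core is driven hard against the stop or dropped hard into the trough (over 60 N between core and trough) (contact force between core_orange and trough above 60 N).
It fails at once if the core is dropped (falls free faster than 0.55 m/s, some 15 mm) (contact force between core_orange and anything else below 0.05 N and linear speed of core_orange above 0.55 m/s).
It fails at once if another core is lifted or pushed more than 30 mm (distance of any of core_blue_mid, core_white_mid from where it was at the start of the episode above 0.03 m).
It also fails if it takes over 58 s, if anything falls off the work surface, if the arm or the gripper's body presses on something with over 40 N, if the wrist force passes 120 N, or if a joint passes its speed limit or range.

## Working session

There is one attempt and no reset: what is moved stays moved. The work goes in short steps, Python scripts to look and compute and a tool call to move; the robot and the scene stay as the last step left them, time stands still between calls to the robot, and variables do not carry over. Pictures are saved under pics/ and viewed, at most 10 in all, crops included, and the job is handed in when it is done.

Besides the shell and the picture viewer there is one more tool, called after "Emit:" by a JSON object that holds its "name" and its "arguments". apply_moves: Moves the arm, as the interface text tells. Its arguments: {"type":"object","properties":{"steps":{"type":"array"},"grip_force":{"type":"number"}},"required":["steps"]}

```bash
mkdir -p pics
cat > h.py <<'E'
import numpy as np, cv2
from bench import ctrl
def snap(name, fn):
    f=ctrl.grab_frame(name); np.savez(''+name+'.npz',**{k:np.array(f[k]) for k in('pixels','mtx','extrinsics')})
    cv2.imwrite('pics/'+fn,np.array(f['pixels'])[:,:,::-1]); return f
def p2w(f,u,v,z):
    K=np.array(f['mtx']);T=np.array(f['extrinsics'])
    r=np.linalg.inv(K)@[u,v,1]; d=T[:3,:3]@[r[0],-r[1],-r[2]]; o=T[:3,3]
    return o+d*(z-o[2])/d[2]
def w2p(f,p):
    K=np.array(f['mtx']);T=np.array(f['extrinsics'])
    c=T[:3,:3].T@(np.array(p)-T[:3,3]); q=K@[c[0],-c[1],-c[2]]; return q[:2]/q[2]
E
python3 - <<'E'
from h import *
for n in('top','scene'):
    f=snap(n,n+'0.png'); print({k:f[k] for k in f if k!='pixels'})
print(ctrl.read_state())
E
```

```text
{'mtx': array([[437.02330906,   0.        , 317.8852909 ],
       [  0.        , 437.02330906, 203.69436836],
       [  0.        ,   0.        ,   1.        ]]), 'extrinsics': array([[-2.68469289e-02,  9.83756622e-01, -1.77488452e-01,
         3.51411038e+02],
       [-9.99638934e-01, -2.62221961e-02,  5.86503687e-03,
         6.20089137e+01],
       [ 1.11563188e-03,  1.77581825e-01,  9.84105406e-01,
         1.21198376e+03],
       [ 0.00000000e+00,  0.00000000e+00,  0.00000000e+00,
         1.00000000e+00]])}
{'mtx': array([[439.06525337,   0.        , 316.11448966],
       [  0.        , 439.06525337, 195.97582222],
       [  0.        ,   0.        ,   1.        ]]), 'extrinsics': array([[-2.61613479e-01, -8.20052894e-01,  5.08990804e-01,
         1.28299591e+03],
       [ 9.65160961e-01, -2.19671918e-01,  1.42156842e-01,
         2.65250015e+02],
       [-4.76514327e-03,  5.28448200e-01,  8.48952174e-01,
         1.29292372e+03],
       [ 0.00000000e+00,  0.00000000e+00,  0.00000000e+00,
         1.00000000e+00]])}
{'t': 0.1, 'joint_pos': array([ 1.17542153e+00,  3.00416908e-01,  1.52148638e+00, -4.22366767e-06,
        1.32072569e+00, -6.65612880e-02]), 'joint_velocities': array([-0.00061055, -0.00162809,  0.00045618,  0.00073875, -0.0005735 ,
        0.00078436]), 'joint_efforts': array([ 1.82051772e-04, -5.32643151e+01, -3.53294563e+01,  7.08954153e-02,
        2.34610552e-02, -4.16487239e-05]), 'position': array([177.50127514, 520.32770959, 204.95612237]), 'orientation': array([-1.16625842e-04,  1.63666574e-01,  9.86515577e-01, -5.04869662e-04]), 'force': array([ 0.15175726,  0.23686501, -0.28659336]), 'torque': array([ 0.02918227,  0.04342145, -0.01087805]), 'gripper_force': 0.0, 'grip_width': 94.20800781774462}
```

View pics/top0.png

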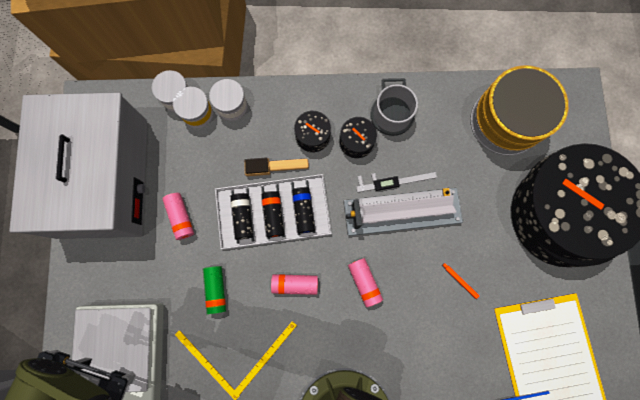

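View pics/scene0.png

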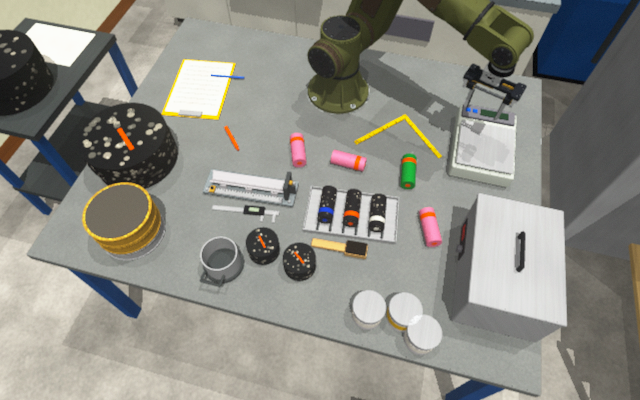

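In the top picture, the items with an orange ring are the dark core in the tray's middle cradle (273,213), the green one (215,290) and the pink ones (178,215), (295,285), (366,283). Only the dark, speckled one in the tray fits the description. The end stop is at the trough's left end (352,215), so trough +x points to world +y. I'll confirm this in an enlarged crop.

Run:
```python
import cv2
im=cv2.imread('pics/top0.png')
cv2.imwrite('pics/c1.png',cv2.resize(im[170:255,210:335],None,fx=6.4,fy=6.4,interpolation=cv2.INTER_CUBIC))
cv2.imwrite('pics/c2.png',cv2.resize(im[170:245,340:465],None,fx=6.4,fy=6.4,interpolation=cv2.INTER_CUBIC))
```

```text
(no output)
```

View pics/c1.png

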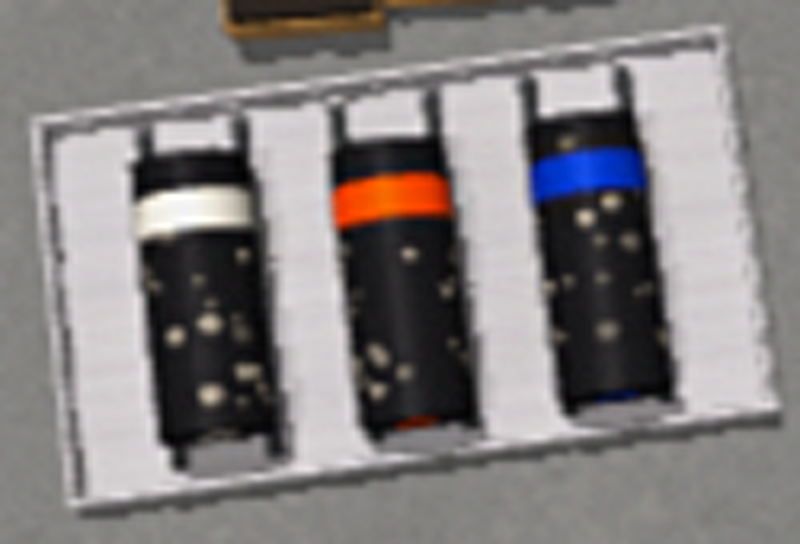

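View pics/c2.png

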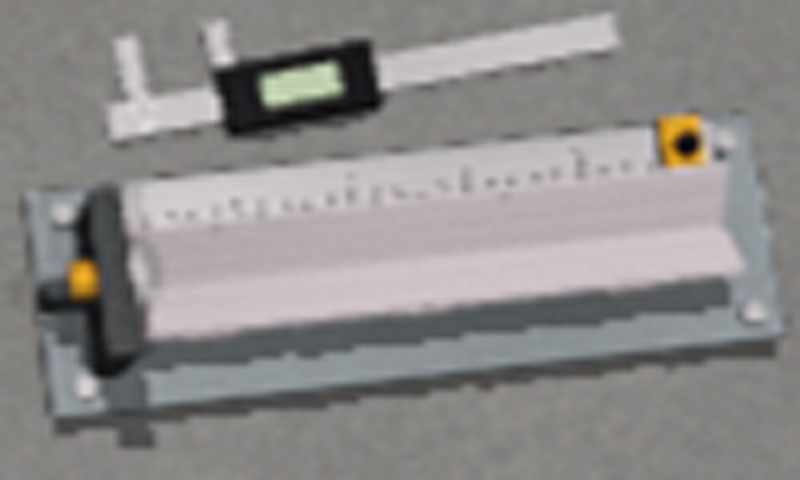

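The crop confirms it: the orange-ringed dark core lies in the middle cradle, its axis from about (271,192) to (276,236). Next I'll work out the poses.

```bash
cat > pose.py <<'E'
from h import *
f=np.load('top.npz')
def c(x,y,ox,oy): return ox+(x+.5)/6.4-.5, oy+(y+.5)/6.4-.5
def rect(pts,off,z,lx,ly,order):
    W=np.array([p2w(f,*c(*p,*off),z)[:2] for p in pts])
    M=np.array([[sx*lx/2,sy*ly/2] for sx,sy in order])
    mc=W.mean(0); A=(W-mc).T@M; a=np.arctan2(A[1,0]-A[0,1],A[0,0]+A[1,1])
    R=np.array([[np.cos(a),-np.sin(a)],[np.sin(a),np.cos(a)]])
    print(mc.round(1),'yaw',a.round(4),'resid',(W-mc-M@R.T).round(1).tolist()); return mc,a,R
if __name__=='__main__':
    # tray: image up = world +x, image left = world +y
    rect([(35,120),(722,30),(780,415),(75,505)],(210,170),16,170,304,[(1,1),(1,-1),(-1,-1),(-1,1)])
    # trough x -> +y world (left), trough +y = world -x (down)
    m,a,R=rect([(25,192),(745,118),(785,335),(55,415)],(340,170),18,320,100,[(1,-1),(-1,-1),(-1,1),(1,1)])
    print('stop',m+R@[120,0],'place centre',m+R@[10,0],'dir',R[:,0])
    for p in [(390,143),(425,425),(392,200)]: print('core',p2w(f,*c(*p,210,170),54).round(1))
    for p in [(333,145),(440,140),(362,430),(482,425)]: print('core side',p2w(f,*c(*p,210,170),29).round(1))
    # groove edges z=51, bottom z=30 
    for p,z in [((150,262+20),30),((728,228),30),((150,335),51),((742,270),51)]: print('gr',m*0+np.linalg.inv(R)@(p2w(f,*c(*p,340,170),z)[:2]-m))
    s=ctrl.read_state(); print(s['position'],s['orientation'])
E
python3 pose.py
```

```text
[549.9 180.7] yaw 0.1069 resid [[0.2, 0.4], [0.3, 1.3], [-1.2, -0.6], [0.7, -1.0]]
[ 540.4 -179. ] yaw 1.6522 resid [[-0.7, -1.1], [-2.2, 2.2], [1.5, 1.1], [1.4, -2.2]]
stop [530.62858187 -59.4199926 ] place centre [ 539.57361741 -169.05569088] dir [-0.0813185   0.99668817]
core [596.  182.3  54. ]
core [476.1 168.7  54. ]
core [571.5 181.7  54. ]
core side [601.1 209.5  29. ]
core side [602.1 163.3  29. ]
core side [477.4 197.8  29. ]
core side [478.1 146.9  29. ]
gr [111.41484106  -2.32054824]
gr [-138.26783351    1.17326063]
gr [116.81241385  22.99972405]
gr [-134.20558928   22.51110238]
[177.50127514 520.32770959 204.95612237] [-1.16625842e-04  1.63666574e-01  9.86515577e-01 -5.04869662e-04]
```

Emit:
{"name": "apply_moves", "arguments": {"steps": [[-6,-3,0,-5,0.8],[-12,-6,0,-10,0.8],[-18,-8.5,0,-15,0.8],[-24,-11,0,-20,0.8],[-30,-14,0,-24.9,0.8],[-36,-16.5,2,-24.9,0.8],[-41,-19,4,-24.9,0.8],[-44,-20.3,6,-24.9,0.8],[-45.1,-20.8,7,-24.9,0.8],[-45.1,-20.8,7,-24.9,0.8],[-45.1,-20.8,7,-24.9,0.8],[-45.1,-20.8,7,-24.9,0.8]], "grip_force": 25}}

```text
t: 1.1
position: [534.3, 180.1, 136.3]
orientation: [-0.0, -0.053, 0.999, -0.0]
force: [0.2, 1.0, -0.7]
grip_width: 75.0
gripper_force: 0.0
```

Run:
```python
from h import *
f=snap('top','t1.png'); g=snap('scene','s1.png'); s=ctrl.read_state(); print(s['t'],s['position'],s['orientation'],s['joint_pos'])
u,v=w2p(f,[537,178,60]).astype(int);a,b=w2p(g,[537,178,60]).astype(int)
r=lambda i,u,v:cv2.resize(i[v-50:v+50,u-65:u+65],None,fx=4,fy=4,interpolation=cv2.INTER_CUBIC)[:,:400*1+120]
A=cv2.resize(f['pixels'][v-60:v+60,u-60:u+60],(400,400),interpolation=cv2.INTER_CUBIC);B=cv2.resize(g['pixels'][b-60:b+60,a-60:a+60],(400,400),interpolation=cv2.INTER_CUBIC)
print(u,v,a,b);cv2.imwrite('pics/m1.png',np.hstack([A,B])[:,:,::-1])
```

```text
1.2 [535.16861919 177.84750667 134.48933038] [-1.52492551e-03 -5.05994177e-02  9.98717678e-01 -6.11063509e-04] [ 2.56169264e-01  3.98939465e-01  1.55935585e+00 -6.19058417e-04
  1.18653250e+00 -1.41563627e+00]
272 213 351 202
```

View pics/m1.png

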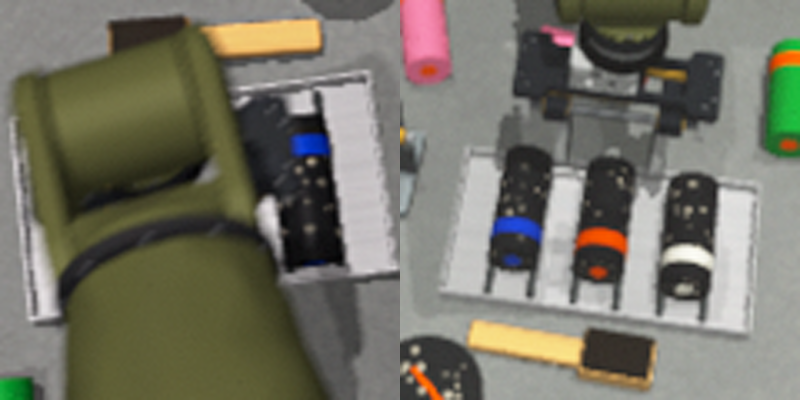

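The left view shows the arm over the tray. The right view shows the open gripper behind and above the orange core, with the core's near end face at crop (597,272). I'll use that face as a check from the second camera.

Run:
```python
from h import *
g=np.load('scene.npz')
q=lambda x,y:(291+(x-400+.5)*.3-.5,142+(y+.5)*.3-.5)
print('face',p2w(g,*q(597,272),29)); 
for c in[(597,272),(512,263),(683,289)]: print(p2w(g,*q(*c),29))
P=np.array([535.2,177.8,134.5])
print((np.array(w2p(g,P))-[290.5,141.5])/.3+[400,0], (np.array(w2p(g,[595,184,29]))-[290.5,141.5])/.3+[400,0])
```

```text
face [597.99268186 187.0586546   29.        ]
[597.99268186 187.0586546   29.        ]
[609.8461177  104.16501798  29.        ]
[594.62312592 271.92508947  29.        ]
[609.51527498 160.02823496] [595.13426758 269.18710429]
```

Emit:
{"name": "apply_moves", "arguments": {"steps": [[-0.1,0.1,2,0,0.8],[-0.1,0.1,4,0,0.8],[-0.1,0.1,6,0,0.8],[-0.1,0.1,8,0,0.8],[-0.1,0.1,9,0,0.8],[-0.1,0.1,10,0,0.8],[-0.1,0.1,11,0,0.8],[-0.1,0.1,11.5,0,0.8],[-0.1,0.1,11.7,0,0.8],[-0.1,0.1,11.7,0,0.8],[-0.1,0.1,11.7,0,0.8],[-0.1,0.1,11.7,0,0.8]]}}

```text
t: 2.2
position: [534.5, 183.0, 20.7]
orientation: [0.001, -0.053, 0.999, 0.0]
force: [0.3, 0.7, 0.1]
grip_width: 75.2
gripper_force: 0.0
```

Emit:
{"name": "apply_moves", "arguments": {"steps": [[0,0,0.1,0,0.65],[0,0,0.1,0,0.6],[0,0,0.1,0,0.55],[0,0,0.1,0,0.5],[0,0,0.1,0,0.45],[0,0,0.1,0,0.45],[0,0,0.1,0,0.45],[0,0,0.1,0,0.45],[0,0,0.1,0,0.45]], "grip_force": 30}}

```text
t: 2.95
position: [534.6, 180.9, 19.4]
orientation: [-0.0, -0.053, 0.999, -0.001]
force: [-0.6, -16.3, 6.9]
grip_width: 49.3
gripper_force: 30.0
```

```bash
python3 -c "
from bench import ctrl
s=ctrl.read_state();print(s)"
```

```text
{'t': 2.95, 'joint_pos': array([ 0.2627652 ,  0.55131792,  1.63705643, -0.00353883,  0.95384785,
       -1.41155269]), 'joint_velocities': array([ 0.00135706,  0.00110154, -0.00083946,  0.00049876,  0.00065685,
        0.00042993]), 'joint_efforts': array([ 8.70461136e+00, -5.73837090e+01, -2.87259275e+01,  3.45468320e+00,
       -1.12029780e+00,  2.41845322e-02]), 'position': array([534.55125462, 180.87806263,  19.43910459]), 'orientation': array([-5.58842060e-06, -5.27603661e-02,  9.98606110e-01, -1.47682098e-03]), 'force': array([ -0.64447494, -16.3394037 ,   6.94625266]), 'torque': array([-3.15667642,  0.03792309, -0.02364916]), 'gripper_force': 29.99896377325058, 'grip_width': 49.25420770969614}
```

Emit:
{"name": "apply_moves", "arguments": {"steps": [[0,-0.1,0,0,0.45],[0,-0.15,0,0,0.45],[0,-0.15,-0.3,0,0.45],[0,-0.15,-0.8,0,0.45],[0,-0.15,-1.6,0,0.45],[0,-0.15,-2.6,0,0.45],[0,-0.15,-4,0,0.45],[0,-0.15,-5.5,0,0.45],[0,-0.15,-7,0,0.45],[0,-0.15,-8.5,0,0.45],[0,-0.15,-10,0,0.45],[0,-0.15,-11.2,0,0.45],[0,-0.15,-12,0,0.45],[0,-0.15,-12,0,0.45],[0,-0.15,-12,0,0.45]]}}

```text
t: 4.2
position: [534.2, 181.4, 139.0]
orientation: [0.0, -0.053, 0.999, 0.0]
force: [-0.5, -0.2, -5.0]
grip_width: 49.2
gripper_force: 30.0
```

Run:
```python
from h import *
g=snap('scene','s2.png'); s=ctrl.read_state(); print(s['t'],s['position'],s['orientation'],s['force'],s['torque'],s['grip_width'])
a,b=w2p(g,[535,179,120]).astype(int)
cv2.imwrite('pics/m2.png',cv2.resize(g['pixels'][b-50:b+70,a-80:a+80],None,fx=4,fy=4,interpolation=cv2.INTER_CUBIC)[:,:,::-1]); print(a-80,b-50)
```

```text
4.25 [534.00112757 181.35837007 138.4231808 ] [-4.62405217e-04 -5.29005739e-02  9.98599672e-01 -1.00791550e-04] [-0.39853546  0.17872714 -6.00083948] [ 0.04069271  0.00755546 -0.03798909] 49.23380151837136
273 142
```

View pics/m2.png

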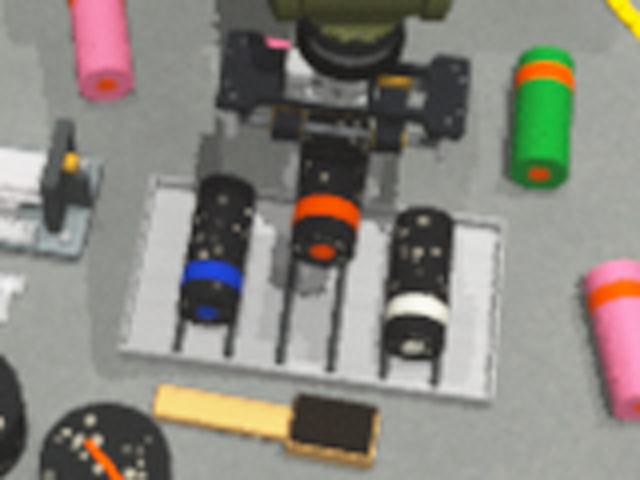

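The core is held level and clear of the cradle, with its ring-end face at crop (322,250). The other two cores haven't moved.

Run:
```python
from h import *
g=np.load('scene.npz')
F=p2w(g,273+322.5/4-.5,142+250.5/4-.5,149.5); n=np.array([-.0529,.9986]);n/=np.linalg.norm(n)
ty=np.array([2*n[0]*n[1],2*n[1]**2-1]); tx=np.array([2*n[0]**2-1,2*n[0]*n[1]])
c=F[:2]+60*tx; P=np.array([534,181.4]); print(F,c,'core rel tcp in tool',(c-P)@tx,(c-P)@ty)
d=np.array([539.6,-169.1])-P; print(d@tx/10,d@ty/10, tx,ty)
```

```text
[596.50835011 189.7603329  149.5       ] [536.84415919 183.42122245] core rel tcp in tool -3.041786820615046 1.7094193820331294
3.146231241894438 -34.91299656249127 [-0.99440318 -0.10565184] [-0.10565184  0.99440318]
```

Emit:
{"name": "apply_moves", "arguments": {"steps": [[0.1,-1,0,3,0.45],[0.3,-3,0,8,0.45],[0.5,-5.5,0,14,0.45],[0.8,-8.5,0,21,0.45],[1.1,-11.5,0,28,0.45],[1.4,-14.5,0,35,0.45],[1.7,-17.5,0,42,0.45],[2,-20.5,0,49,0.45],[2.2,-23.5,0,56,0.45],[2.4,-26.5,0,63,0.45],[2.6,-29,0,70,0.45],[2.8,-31.5,0,76,0.45],[2.9,-33.2,0,82,0.45],[3,-34.3,0,87,0.45],[3.1,-34.9,0,90,0.45],[3.1,-34.9,0,91.4,0.45],[3.1,-34.9,0,91.4,0.45],[3.1,-34.9,0,91.4,0.45],[3.1,-34.9,0,91.4,0.45]]}}

```text
t: 5.83
position: [540.3, -168.3, 138.8]
orientation: [-0.0, 0.677, 0.736, -0.0]
force: [0.2, 0.1, -5.2]
grip_width: 49.3
gripper_force: 30.0
```

Run:
```python
from h import *
s=ctrl.read_state(); g=snap('scene','s3.png'); f=snap('top','t3.png'); s2=ctrl.read_state()
for s in(s,s2): print(s['t'],s['position'],s['orientation'],s['force'],s['grip_width'])
a,b=w2p(g,[540,-150,90]).astype(int); u,v=w2p(f,[540,-150,90]).astype(int)
A=cv2.resize(g['pixels'][b-60:b+60,a-80:a+80],(800,600),interpolation=cv2.INTER_CUBIC)
cv2.imwrite('pics/m3.png',A[:,:,::-1]); print(a-80,b-60)
```

```text
5.8333 [ 540.3295009  -168.28319769  138.80243657] [-2.27040492e-04  6.76975469e-01  7.36005543e-01 -6.14195629e-05] [ 0.20211847  0.0912343  -5.19410468] 49.30384055870754
5.9333 [ 540.40139784 -168.3996218   138.99653401] [-5.11689813e-05  6.77185314e-01  7.35812508e-01  4.60651315e-06] [-0.21894348 -0.31363642 -5.82484184] 49.579938301496604
175 116
```

View pics/m3.png

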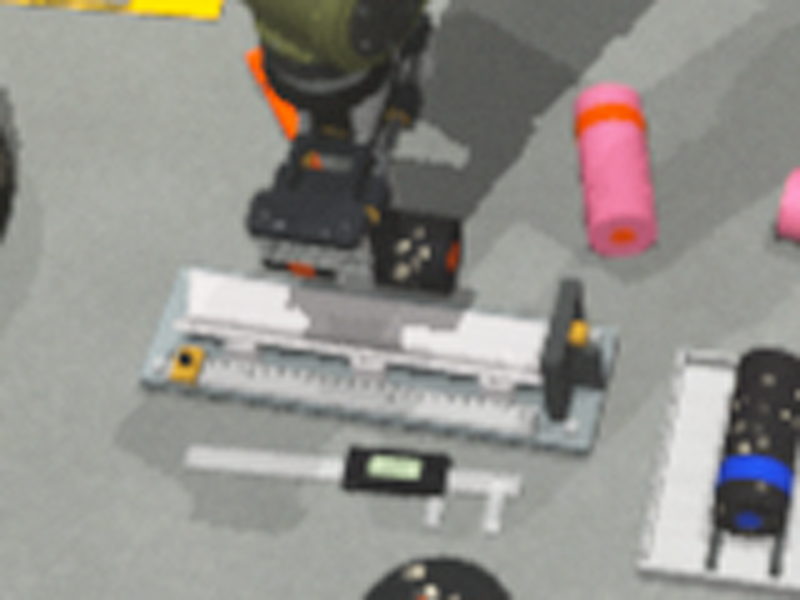

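The core hangs above the trough, short of the stop. Its end face is at crop (453,255), and the trough base corners are at (185,268), (142,388), (590,450) and (620,330). I'll check the lateral alignment with this camera.

Run:
```python
from h import *
g=np.load('scene.npz')
q=lambda x,y:(175+(x+.5)/5-.5,116+(y+.5)/5-.5)
W=np.array([p2w(g,*q(*p),18)[:2] for p in[(185,268),(142,386),(590,450),(620,330)]]); print(W.round(1),W.mean(0))
d=W[2]-W[1]+W[3]-W[0]; print(np.arctan2(d[1],d[0]))
F=p2w(g,*q(453,255),150); print('face',F, 'core c',F[:2]-60*np.array([-.081,.9967]))
for p,z in [((185,270),51),((549,330),51),((185,330),51),((545,388),51)]: print(p2w(g,*q(*p),z).round(1))
```

```text
[[ 506.5 -337. ]
 [ 606.9 -327.6]
 [ 576.1  -14.9]
 [ 477.4  -22.8]] [ 541.71564562 -175.57247358]
1.666168849032424
face [ 533.00857928 -112.57665448  150.        ] core c [ 537.86857928 -172.37865448]
[ 528.2 -320.8   51. ]
[510.7 -62.   51. ]
[ 574.8 -301.6   51. ]
[556.  -50.7  51. ]
```

Emit:
{"name": "apply_moves", "arguments": {"steps": [[0,0,0.5,0,0.45],[0,0,1.5,0,0.45],[0,0,3,0,0.45],[0,0,4.5,0,0.45],[0,0,5.7,0,0.45],[0,0,6.6,0,0.45],[0,0,7.2,0,0.45],[0,0,7.5,0,0.45],[0,0,7.7,0,0.45],[0,0,7.8,0,0.45],[0,0,7.8,0,0.45],[0,0,7.8,0,0.45]]}}

```text
t: 6.93
position: [540.6, -169.0, 61.5]
orientation: [0.0, 0.678, 0.735, 0.0]
force: [-0.7, 0.2, -5.7]
grip_width: 49.4
gripper_force: 30.0
```

Emit:
{"name": "apply_moves", "arguments": {"steps": [[0,0,0.1,0,0.45],[0,0,0.2,0,0.45],[0,0,0.2,0,0.45],[0,0,0.2,0,0.45]]}}

```text
t: 7.27
position: [540.4, -168.9, 59.1]
orientation: [0.0, 0.678, 0.735, -0.0]
force: [0.2, 0.3, -4.7]
grip_width: 49.5
gripper_force: 30.0
```

Emit:
{"name": "apply_moves", "arguments": {"steps": [[0,0,0.1,0,0.45],[0,0,0.15,0,0.45],[0,0,0.15,0,0.45],[0,0,0.15,0,0.45]]}}

```text
t: 7.6
position: [540.3, -168.9, 57.5]
orientation: [-0.0, 0.678, 0.735, -0.0]
force: [0.0, 0.9, -4.7]
grip_width: 49.1
gripper_force: 30.0
```

Emit:
{"name": "apply_moves", "arguments": {"steps": [[0,0,0.1,0,0.45],[0,0,0.1,0,0.45],[0,0,0.1,0,0.45],[0,0,0.1,0,0.45]]}}

```text
t: 7.93
position: [540.3, -168.9, 56.6]
orientation: [-0.0, 0.678, 0.735, -0.0]
force: [-0.4, -0.6, -5.1]
grip_width: 49.3
gripper_force: 30.0
```

Emit:
{"name": "apply_moves", "arguments": {"steps": [[0,0,0.1,0,0.45],[0,0,0.1,0,0.45],[0,0,0.1,0,0.45]]}}

```text
t: 8.18
position: [540.4, -169.0, 56.3]
orientation: [0.0, 0.678, 0.735, 0.0]
force: [-4.8, 1.5, 4.5]
grip_width: 49.5
gripper_force: 30.0
```

Emit:
{"name": "apply_moves", "arguments": {"steps": [[0,0,0.05,0,0.45],[0,0,0.05,0,0.45],[0,0,0.05,0,0.45]]}}

```text
t: 8.43
position: [540.4, -168.9, 56.2]
orientation: [0.0, 0.678, 0.735, 0.0]
force: [-7.8, 1.6, 10.5]
grip_width: 49.0
gripper_force: 30.0
```

Contact is made, with a slight side load. I'll ease it off sideways and then release slowly.

Emit:
{"name": "apply_moves", "arguments": {"steps": [[0,-0.05,0,0,0.45],[0,-0.08,0,0,0.45],[0,-0.08,0,0,0.45],[0,-0.08,0,0,0.45]], "grip_force": 10}}

```text
t: 8.77
position: [539.8, -169.1, 55.6]
orientation: [0.0, 0.678, 0.735, 0.0]
force: [-3.7, 0.1, 6.0]
grip_width: 49.7
gripper_force: 10.0
```

Emit:
{"name": "apply_moves", "arguments": {"steps": [[0,0,0,0,0.54],[0,0,0,0,0.58],[0,0,0,0,0.63],[0,0,0,0,0.7],[0,0,0,0,0.75],[0,0,0,0,0.75],[0,0,0,0,0.75],[0,0,0,0,0.75]], "grip_force": 5}}

```text
t: 9.43
position: [539.6, -169.0, 55.0]
orientation: [0.0, 0.678, 0.735, 0.0]
force: [-0.2, 0.3, -0.0]
grip_width: 70.4
gripper_force: 0.0
```

Emit:
{"name": "apply_moves", "arguments": {"steps": [[0,0,-0.5,0,0.75],[0,0,-1.5,0,0.75],[0,0,-3,0,0.75],[0,0,-5,0,0.75],[0,0,-7,0,0.75],[-2,0,-8,0,0.6],[-5,0,-8,0,0.4],[-8,0,-8,0,0.2],[-10,0,-8,0,0],[-10.5,0,-8,0,0],[-10.5,0,-8,0,0],[-10.5,0,-8,0,0],[-10.5,0,-8,0,0]]}}

```text
t: 10.52
position: [548.2, -272.5, 135.4]
orientation: [-0.0, 0.677, 0.736, 0.0]
force: [-0.1, 0.9, -0.8]
grip_width: 20.4
gripper_force: 0.0
```

Run:
```python
from h import *
s=ctrl.read_state(); g=snap('scene','s4.png'); print(s['t'],s['position'],s['orientation'],s['grip_width'],s['force'])
A=cv2.resize(g['pixels'][136:226,190:310],(800,600),interpolation=cv2.INTER_CUBIC)
cv2.imwrite('pics/m4.png',A[:,:,::-1])
```

```text
10.5167 [ 548.19344315 -272.50130723  135.37251879] [-6.57467311e-06  6.77419378e-01  7.35597024e-01  5.94527351e-05] 20.382778732553813 [-0.10190562  0.88347647 -0.78235803]
```

View pics/m4.png

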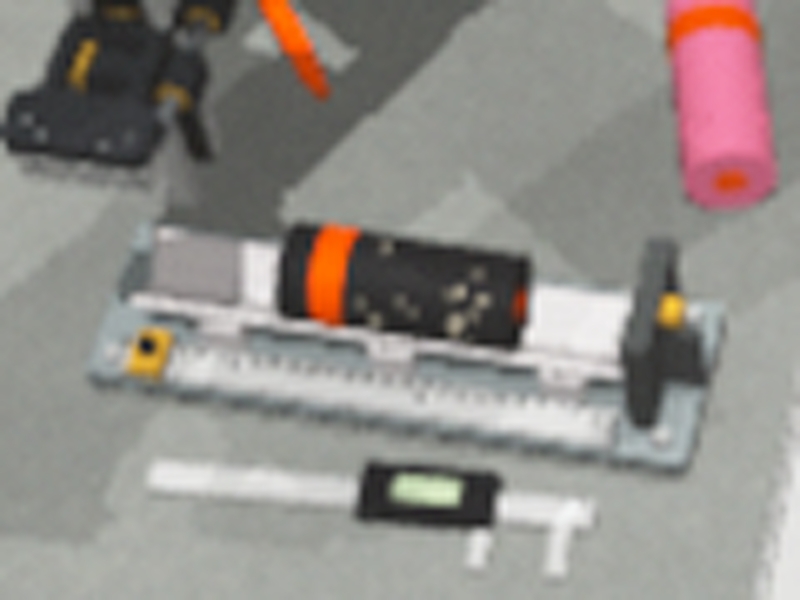

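The core lies seated in the groove, spanning crop (280–525, 290), with about 50 mm left to the stop face near (625,330). It's clear of the gripper. I'll lower the shut fingers behind it.

Emit:
{"name": "apply_moves", "arguments": {"steps": [[0,0,1,0,0],[0,0,3,0,0],[0,0,5,0,0],[0,0,6.5,0,0],[0,0,7.4,0,0],[0,0,7.8,0,0],[0,0,7.8,0,0],[0,0,7.8,0,0]]}}

```text
t: 11.23
position: [548.4, -273.6, 57.6]
orientation: [0.0, 0.678, 0.735, 0.0]
force: [0.2, 0.4, 0.2]
grip_width: 0.1
gripper_force: 0.0
```

Emit:
{"name": "apply_moves", "arguments": {"steps": [[0.4,0,0,0,0],[0.9,0,0,0,0],[1.4,0,0,0,0],[1.8,0,0,0,0],[2.2,0,0,0,0],[2.4,0,0,0,0],[2.6,0,0,0,0],[2.8,0,0,0,0],[3,0,0,0,0],[3.2,0,0,0,0],[3.4,0,0,0,0],[3.6,0,0,0,0],[3.8,0,0,0,0],[4,0,0,0,0],[4,0,0,0,0]]}}

```text
t: 12.48
position: [544.8, -233.4, 57.0]
orientation: [-0.0, 0.678, 0.735, -0.0]
force: [0.5, -0.5, 0.6]
grip_width: 0.7
gripper_force: 0.4
```

Emit:
{"name": "apply_moves", "arguments": {"steps": [[0.15,0,0,0,0],[0.3,0,0,0,0],[0.45,0,0,0,0],[0.6,0,0,0,0],[0.75,0,0,0,0],[0.9,0,0,0,0],[1.05,0,0,0,0],[1.2,0,0,0,0],[1.35,0,0,0,0],[1.5,0,0,0,0],[1.65,0,0,0,0],[1.8,0,0,0,0],[1.95,0,0,0,0],[2.1,0,0,0,0],[2.25,0,0,0,0],[2.4,0,0,0,0],[2.55,0,0,0,0],[2.7,0,0,0,0],[2.85,0,0,0,0],[3,0,0,0,0]]}}

```text
t: 14.15
position: [542.3, -203.8, 57.1]
orientation: [-0.0, 0.678, 0.735, -0.0]
force: [-2.3, -5.2, 0.7]
grip_width: 0.8
gripper_force: 2.3
```

Emit:
{"name": "apply_moves", "arguments": {"steps": [[0.1,0,0,0,0],[0.2,0,0,0,0],[0.3,0,0,0,0],[0.4,0,0,0,0],[0.5,0,0,0,0],[0.6,0,0,0,0],[0.7,0,0,0,0],[0.8,0,0,0,0],[0.9,0,0,0,0]]}}

```text
t: 14.9
position: [541.5, -194.9, 57.1]
orientation: [-0.0, 0.678, 0.735, -0.0]
force: [-1.4, -5.9, 1.6]
grip_width: 0.7
gripper_force: 2.3
```

Emit:
{"name": "apply_moves", "arguments": {"steps": [[0.05,0,0,0,0],[0.1,0,0,0,0],[0.15,0,0,0,0],[0.2,0,0,0,0],[0.25,0,0,0,0],[0.3,0,0,0,0],[0.35,0,0,0,0],[0.4,0,0,0,0]]}}

```text
t: 15.57
position: [541.2, -190.9, 57.1]
orientation: [-0.0, 0.678, 0.735, -0.0]
force: [-3.0, -5.4, 1.1]
grip_width: 0.6
gripper_force: 2.3
```

Emit:
{"name": "apply_moves", "arguments": {"steps": [[0.05,0,0,0,0],[0.1,0,0,0,0],[0.15,0,0,0,0],[0.2,0,0,0,0]]}}

```text
t: 15.9
position: [541.3, -190.3, 57.3]
orientation: [0.001, 0.678, 0.735, -0.001]
force: [-0.6, -17.7, -1.3]
grip_width: 0.3
gripper_force: 8.8
```

Emit:
{"name": "apply_moves", "arguments": {"steps": [[0.05,0,0,0,0],[0.1,0,0,0,0],[0.1,0,0,0,0]]}}

```text
t: 16.15
position: [541.5, -190.2, 57.5]
orientation: [0.002, 0.678, 0.735, -0.001]
force: [0.0, -20.2, -2.2]
grip_width: 0.1
gripper_force: 10.6
```

It's against the stop: the force rises and there's no more travel. I'll back off and lift clear.

Emit:
{"name": "apply_moves", "arguments": {"steps": [[-0.1,0,0,0,0],[-0.3,0,0,0,0],[-0.8,0,0,0,0],[-1.8,0,0,0,0],[-3.2,0,0,0,0],[-4,0,-1,0,0],[-4,0,-3,0,0],[-4,0,-6,0,0],[-4,0,-9,0,0],[-5,0,-11,0,0],[-8,0,-11,0,0],[-11,0,-11,0,0],[-13,0,-11,0,0],[-13,0,-11,0,0],[-13,0,-11,0,0]]}}

```text
t: 17.4
position: [551.3, -318.6, 167.2]
orientation: [-0.0, 0.678, 0.735, 0.0]
force: [0.4, -0.3, -1.0]
grip_width: 0.8
gripper_force: 0.0
```

Run:
```python
from h import *
s=ctrl.read_state(); g=snap('scene','s5.png'); f=snap('top','t5.png'); print(s['t'],s['position'],s['force'])
A=cv2.resize(g['pixels'][150:225,200:300],(400,300),interpolation=cv2.INTER_CUBIC)
A=cv2.resize(g['pixels'][160:220,200:310],(770,420),interpolation=cv2.INTER_CUBIC)
cv2.imwrite('pics/m5.png',A[:,:,::-1])
```

```text
17.4 [ 551.2832015  -318.60748202  167.21209985] [ 0.41551747 -0.26713473 -0.97239033]
```

View pics/m5.png

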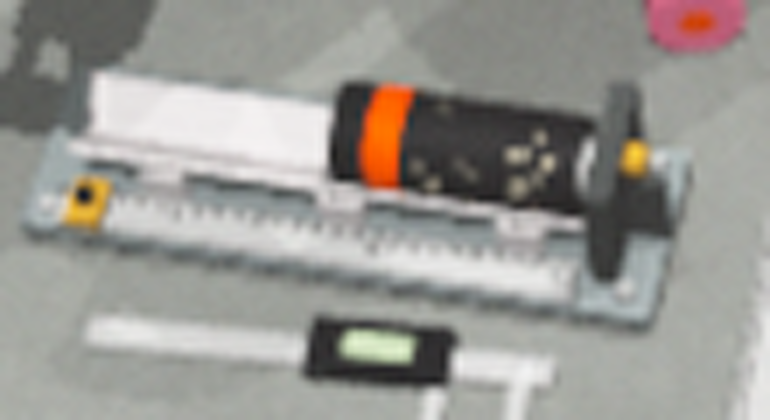

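The core's end (crop 590,165) rests against the round steel face of the stop. It lies straight in the groove, and the gripper is well clear. Handing in.

```bash
python3 -c "
from bench import ctrl
print(ctrl.close_job())"
```

```text
the job is handed in; nothing more can be done
None
```

The orange-ringed core was set down in the groove about 5 cm short of the stop, released, and pushed gently home against the stop face (about 20 N at contact). The last picture shows it lying straight there with the gripper clear. The job was handed in at about 17.5 s, and no verdict was returned.

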